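# Lever the hold-down bar off a vial rack and fill the empty cup

## Task

The blue hold-down bar over the row of vials in the rack is snapped into a spring catch at one end. Press the yellow thumb tab at its other end down to lever the bar up out of the catch, take the bar off and lay it flat on the table, clear of the rack, and put the spare vial that stands alone on the table upright and fully home in the one empty cup. Leave the other vials in their cups and do not shift the calculator, red marker, hand stamp or black tape.

Things in the scene. Friction and masses are not known exactly. Their poses are not given: they have to be found in the camera images.
- rack: vial rack fixed to the table: aluminium foot rail 62 (x) by 212 mm (y), 12 mm thick, a grey post at each end. Origin: on the table under its middle; y runs along the row from the catch post (y = -84 mm) to the fulcrum post (+80 mm), which has a 12 mm steel cross-rod on which the bar rocks between two cheeks, 84 mm high; the catch post has two sprung steel jaws, 97 mm high
- rack_fulcrum (a point): top of the cross-rod on the fulcrum post, 78 mm above the table, where the bar rests and rocks
- rack_catch (a point): middle of the catch, between the two sprung jaws, 83 mm above the table: the centre of the bar's pin lies here when it is snapped in
- hold_down_bar: loose bar 24 mm wide (x), 10 thick, 70 g, over the vials: blue from y = -72 to 118 mm, round 16 mm steel pin -96 to -72, yellow tab 34 wide, 12 thick, 116 to 158. Two 5 mm ribs below straddle the cross-rod at y = 80. Origin: underside at mid-row, 78 mm above the table on the rack; axes as the rack's; centre of mass at y = 20 mm. Levered out, the pin rests 11 mm higher on the jaws
- bar_tab (a point): centre of the top of the yellow thumb tab (bar y = +140 mm, 12 mm above the bar's underside), 60 mm outside the fulcrum: press straight down here. Levering the pin out takes 8 to 18 N and about 5 mm of travel; 15 to 18 mm is ample
- bar_fulcrum (a point): point on the bar's underside that rests on the cross-rod
- bar_pin (a point): centre of the bar's steel pin
- cup_1: one of four identical grey round cups in a row along the rack, 36 mm apart, under the hold-down bar. Outside 30 mm (34 mm at the flared rim), 26 mm tall, bore 24.4 mm, inner floor 3 mm above its origin; origin: centre of its underside, 12 mm above the table. Three of the four hold a vial, one is empty; any of the four may be the empty one
- cup_2: one of four identical grey round cups in a row along the rack, 36 mm apart, under the hold-down bar. Outside 30 mm (34 mm at the flared rim), 26 mm tall, bore 24.4 mm, inner floor 3 mm above its origin; origin: centre of its underside, 12 mm above the table. Three of the four hold a vial, one is empty; any of the four may be the empty one
- cup_3: one of four identical grey round cups in a row along the rack, 36 mm apart, under the hold-down bar. Outside 30 mm (34 mm at the flared rim), 26 mm tall, bore 24.4 mm, inner floor 3 mm above its origin; origin: centre of its underside, 12 mm above the table. Three of the four hold a vial, one is empty; any of the four may be the empty one
- cup_4: one of four identical grey round cups in a row along the rack, 36 mm apart, under the hold-down bar. Outside 30 mm (34 mm at the flared rim), 26 mm tall, bore 24.4 mm, inner floor 3 mm above its origin; origin: centre of its underside, 12 mm above the table. Three of the four hold a vial, one is empty; any of the four may be the empty one
- rack_vial_1: green-capped glass vial, 21 mm diameter, 55 mm tall (gripable body and cap: lowest 46 mm); origin: centre of its underside, z up; stands in one of the cups at the start
- rack_vial_2: green-capped glass vial, 21 mm diameter, 55 mm tall (gripable body and cap: lowest 46 mm); origin: centre of its underside, z up; stands in one of the cups at the start
- rack_vial_3: green-capped glass vial, 21 mm diameter, 55 mm tall (gripable body and cap: lowest 46 mm); origin: centre of its underside, z up; stands in one of the cups at the start
- spare_vial: green-capped glass vial, 21 mm diameter, 55 mm tall (gripable body and cap: lowest 46 mm); origin: centre of its underside, z up; stands alone on the table to the right of the rack
- calculator: bystander: dark pocket calculator 112x66x15 mm; origin: centre of its underside
- marker_red: bystander: white marker with red cap, 133 mm long, lying; origin: centre of its underside
- date_stamp: bystander: wooden stamp with black handle, 74 mm tall; origin: centre of its underside
- black_tape: bystander: small black tape roll, 62 mm across, 19 mm high; origin: centre of its underside
Not all that is in view belongs to the job. Leave any purple look-alike of the spare_vial alone.

How it is judged (in metres and radians):
On the way, in this order (a step that is already met when the one before it is completed fails the run):
1. the bar is levered up out of the catch by a push on its thumb tab: its pin at least 9 mm above the catch, its fulcrum end still on the cross-rod, the gripper pressing at the tab (z of bar_pin in the frame of rack_catch above 0.009 m and distance between bar_fulcrum and rack_fulcrum below 0.015 m and height (world z) of bar_tab below 0.0885 m and horizontal distance between the grasp point and bar_tab below 0.045 m and contact force between the fingers and hold_down_bar above 0.2 N), for 0.05 s.
2. the bar lies flat on the table, let go (height (world z) of hold_down_bar below 0.015 m and angle between hold_down_bar's own z axis and vertical below 0.12 rad and contact force between the fingers and hold_down_bar below 0.05 N), for 0.2 s.
At the end, for the whole second after the job is handed in: The spare vial stands in the formerly empty cup, the other three in their own: each within 5 mm of its cup's axis, foot within 4 mm of the cup floor, leaning under 0.2 rad. The bar lies on the table (origin under 15 mm high, tilt under 0.12 rad), off the rack; both at rest (horizontal distance between spare_vial and cup_4 below 0.005 m and z of spare_vial in the frame of cup_4 below 0.007 m and angle between each of spare_vial, rack_vial_1, rack_vial_2, rack_vial_3's own z axis and vertical below 0.2 rad and horizontal distance between rack_vial_1 and cup_1 below 0.005 m and z of rack_vial_1 in the frame of cup_1 below 0.007 m and horizontal distance between rack_vial_2 and cup_2 below 0.005 m and z of rack_vial_2 in the frame of cup_2 below 0.007 m and horizontal distance between rack_vial_3 and cup_3 below 0.005 m and z of rack_vial_3 in the frame of cup_3 below 0.007 m and height (world z) of hold_down_bar below 0.015 m and angle between hold_down_bar's own z axis and vertical below 0.12 rad and contact force between hold_down_bar and rack below 0.05 N and linear speed of each of hold_down_bar, spare_vial below 0.02 m/s); the robot touches nothing.
It fails at once if a bystander (calculator, red marker, hand stamp, black tape) is shifted by more than 30 mm (distance of any of calculator, marker_red, date_stamp, black_tape from where it was at the start of the episode above 0.03 m).
It fails at once if a vial that stood in the rack is lifted out of its cup (z of rack_vial_1 in the frame of cup_1 above 0.028 m or z of rack_vial_2 in the frame of cup_2 above 0.028 m or z of rack_vial_3 in the frame of cup_3 above 0.028 m).
It also fails if it takes over 58 s, if anything falls off the work surface, if the arm or the gripper's body presses on something with over 40 N, if the wrist force passes 120 N, or if a joint passes its speed limit or range.

## Robot

A 7-joint arm with a two-finger parallel gripper is mounted at the origin on a cart in front of the work surface, level with it; the furniture and walls round the work are solid. World frame = base frame: x ahead of the robot, y to its left, z up, the work surface at z = 0. Lengths are in m, angles in degrees, forces in N, time in s.
With the tool pointing down it reaches from about 0.425 to 0.95 m from the base axis. Payload 4.7 kg.
Tool frame: the origin (TCP) lies midway between the tips of the shut fingers; the grasp point (between the pads) lies 19 mm behind it; z points along the fingers, y is the direction in which the jaws open and shut (so a half turn about z gives the same grasp; the last joint's range is limited). The gripper opens to 87 mm and grips with 3 to 60 N. Pads are 19 mm wide; open, the fingers measure 117 mm over their backs; the gripper's body (75 mm by 190 mm) begins 51 mm behind the grasp point.
Start: joints at [63.661, 26.849, -2.785, 87.806, 1.381, 65.374, -4.715], TCP at [0.282, -0.613, 0.223] pointing down, gripper open.
Joint ranges: [-148.3, 148.3], [-19.14, 114.17], [-79.39, 73.82], [5.75, 140.21], [-59.74, 239.74], [12.07, 113.84], [-152.46, 152.46]. Speed limits (degrees/s): [147.25, 147.25, 180, 180, 180, 180, 180].

## Interface

Orientations are given as [roll, pitch, yaw] about the fixed x, y, z axes, in that order (R = Rz(yaw) Ry(pitch) Rx(roll)).
In Python, from rig import r gives the robot as it stands.
- The arm moves only by the tool carry_out, never from a script. Its argument "deltas" is a list that holds one entry, the list of rows, each a list of 7 numbers: the turn, a rotation vector about the tool's x, y, z in degrees, then the shift along the tool's x, y, z in mm, then the finger opening in mm, from 0 to 87. In form: [[[wx, wy, wz, tx, ty, tz, claw], ...]]. A call has 1 to 10 rows; each row shifts and turns the commanded pose from where the row before left it, along the tool's axes as they then stand; what a row does not reach is not made up. A row lasts 1/8 s, in which the tool goes at most 62.5 mm and 10.7 degrees, less where a joint would pass 70% of its speed; a pose out of reach is approached as far as the arm can. A call with a gripper value outside its range is refused whole. The fingers move at their own pace and stop on an object; "grip_force" is the grip in N (left out, the last holds). Time passes only in rows, so rows that do not move let the fingers close. It gives the time, the measured TCP pose, the force and the opening at its end, in the units of the state.
- r.state(): the state, without advancing time (a new reading comes with each control period).
- r.grab_frame(name): name is "scene" or "side" or "wrist"; returns a dict with "frame" (480x640x3 uint8, blue, green, red), "intrinsics" (3x3 intrinsics, pixels), "rvec" (rotation vector, rad) and "tvec" (3), from world to camera coordinates, as OpenCV has them; the wrist camera has in their place "hand_eye" (4x4, takes a point from camera to tool coordinates, whose origin is the TCP and whose axes are the flange's). Camera axes: x right, y down, z forward; pixel columns grow to the right and rows downward; lengths in m; the calibration is good to about 2 mm. A picture is of the moment at which its call begins: read the wrist's pose just before it. There is no depth.
- r.close_job(): hands the job in, once; it reports no verdict.
The state is a dict: "clock": time; "joint_positions": joint angles; "joint_vel": joint speeds; "joint_efforts": joint torques, N m; "position": TCP position; "orientation": TCP orientation; "force": force on the tool from outside, world axes, zero at the start; "wrist_torque": the same for the moment, N m; "opening": finger opening in m.
Only numpy, scipy, OpenCV 4.12 (cv2) and the standard library are available. Lean on these libraries where they do the work, as an engineer would, in place of code of your own. Each camera call takes 0.05 s, during which the arm holds its last target.

## Working session

There is one attempt and no reset: what is moved stays moved. The work goes in short steps, Python scripts to look and compute and a tool call to move; the robot and the scene stay as the last step left them, time stands still between calls to the robot, and variables do not carry over. Pictures are saved under pics/ and viewed, and the job is handed in when it is done.

Besides the shell and the picture viewer there is one more tool, called after ">>>" as name(argument=value, ...) on one line, values as JSON. carry_out: Moves the arm, as the interface text tells. Its arguments: {"type":"object","properties":{"deltas":{"type":"array"},"grip_force":{"type":"number"}},"required":["deltas"]}

```bash
ls; mkdir -p pics; python3 - <<'E'
from rig import r
import cv2
print(r.state())
for n in("scene","side","wrist"):
    f=r.grab_frame(n); cv2.imwrite(f"pics/{n}0.png",f["frame"])
    print(n,{k:v for k,v in f.items() if k!="frame"})
E
```

```text
pics
{'clock': 0.0, 'joint_positions': array([63.66205335, 26.8987471 , -2.78149783, 87.87527648,  1.38145783,
       65.37200044, -4.71465484]), 'joint_vel': array([ 0.0164407 ,  0.01385313,  0.09508563,  0.04541892,  0.03152751,
       -0.00843813, -0.00873982]), 'joint_efforts': array([ 1.52066229e-05, -5.07968724e+01, -8.06219084e-02, -2.36154056e+01,
       -6.13219477e-02,  3.78994946e-02,  1.82603226e-04]), 'position': array([ 0.28159882, -0.61279714,  0.22147083]), 'orientation': array([-1.79887687e+02,  5.88930615e-03,  2.46825042e+01]), 'force': array([-0.07479491, -0.37864449,  0.88947432]), 'wrist_torque': array([0.02877389, 0.02141188, 0.02306603]), 'opening': 0.08698309284740963}
scene {'intrinsics': array([[476.51566649,   0.        , 318.68315466],
       [  0.        , 476.51566649, 244.34510311],
       [  0.        ,   0.        ,   1.        ]]), 'rvec': array([ 1.03142946, -2.22572536,  1.21105771]), 'tvec': array([0.42820072, 0.27943375, 0.93078284])}
side {'intrinsics': array([[468.46778547,   0.        , 318.82824328],
       [  0.        , 468.46778547, 242.77383889],
       [  0.        ,   0.        ,   1.        ]]), 'rvec': array([ 1.92788606, -0.66985034,  0.38767225]), 'tvec': array([-0.41099054,  0.25144588,  0.71958821])}
wrist {'intrinsics': array([[422.32695605,   0.        , 323.92345228],
       [  0.        , 422.32695605, 237.28706191],
       [  0.        ,   0.        ,   1.        ]]), 'hand_eye': array([[-3.05697188e-04, -9.55169723e-01, -2.96058621e-01,
         8.16731284e-02],
       [ 9.99999712e-01, -4.97848718e-04,  5.73646268e-04,
         1.15245108e-04],
       [-6.95321952e-04, -2.96058360e-01,  9.55169599e-01,
        -1.61805413e-01],
       [ 0.00000000e+00,  0.00000000e+00,  0.00000000e+00,
         1.00000000e+00]])}
```

View pics/scene0.png

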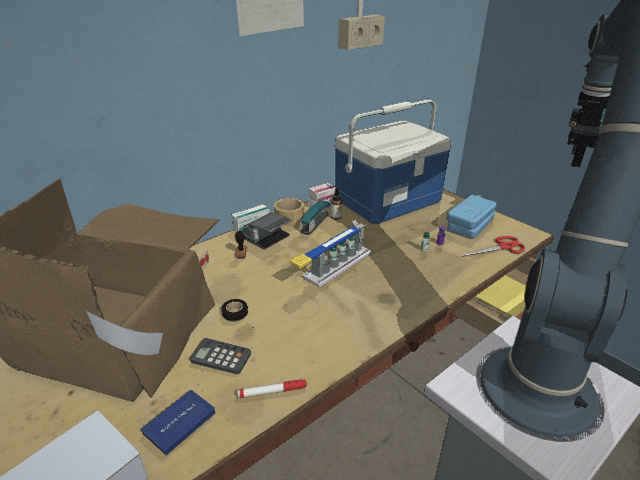

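View pics/side0.png

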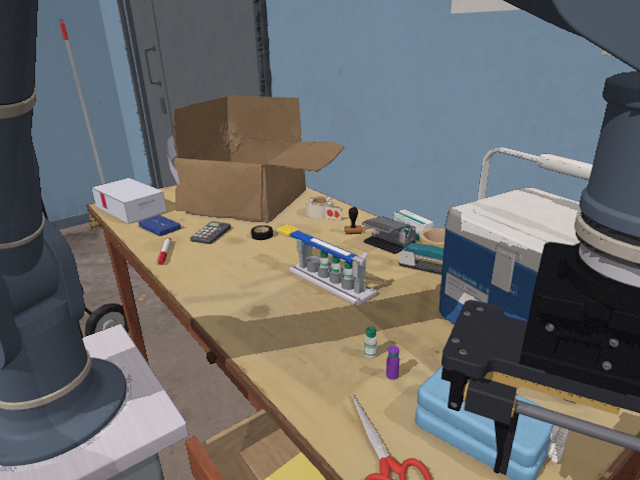

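View pics/wrist0.png

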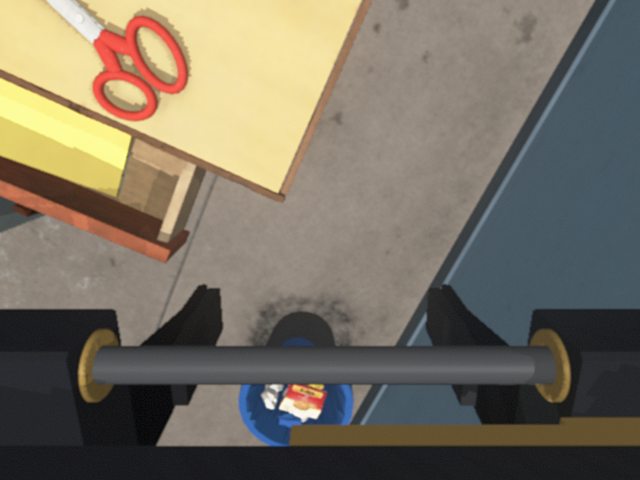

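```bash
cat > h.py <<'E'
import numpy as np, cv2
from scipy.spatial.transform import Rotation as Ro
def cam(f):
    return f["intrinsics"],Ro.from_rotvec(np.ravel(f["rvec"])).as_matrix(),np.ravel(f["tvec"])
def wcam(f,st):
    T=np.eye(4);T[:3,:3]=Ro.from_euler("xyz",st["orientation"],degrees=True).as_matrix();T[:3,3]=st["position"]
    M=np.linalg.inv(T@f["hand_eye"]);return f["intrinsics"],M[:3,:3],M[:3,3]
def ray(c,uv):
    K,R,t=c;d=R.T@np.linalg.solve(K,[uv[0],uv[1],1.]);return -R.T@t,d/np.linalg.norm(d)
def plane(c,uv,z):
    o,d=ray(c,uv);return o+d*(z-o[2])/d[2]
def tri(c1,u1,c2,u2):
    A=[];b=[]
    o1,d1=ray(c1,u1);o2,d2=ray(c2,u2)
    s=np.linalg.lstsq(np.c_[d1,-d2],o2-o1,rcond=None)[0]
    p,q=o1+s[0]*d1,o2+s[1]*d2;return (p+q)/2,np.linalg.norm(p-q)
def proj(c,P):
    K,R,t=c;p=K@(R@np.asarray(P)+t);return p[:2]/p[2]
E
python3 - <<'E'
import cv2
a=cv2.imread("pics/scene0.png");b=cv2.imread("pics/side0.png")
cv2.imwrite("pics/sc1.png",cv2.resize(a[200:300,280:460],None,fx=4.4,fy=4.4,interpolation=cv2.INTER_CUBIC))
cv2.imwrite("pics/si1.png",cv2.resize(b[210:390,260:420],None,fx=3.3,fy=3.3,interpolation=cv2.INTER_CUBIC))
E
```

```text
(no output)
```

View pics/sc1.png

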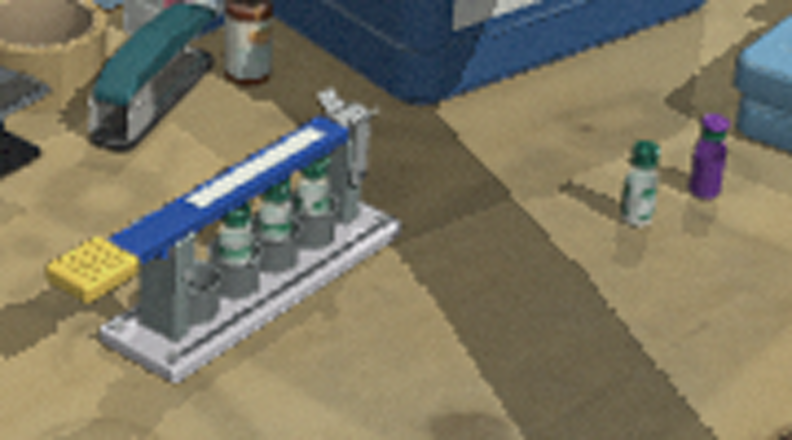

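View pics/si1.png

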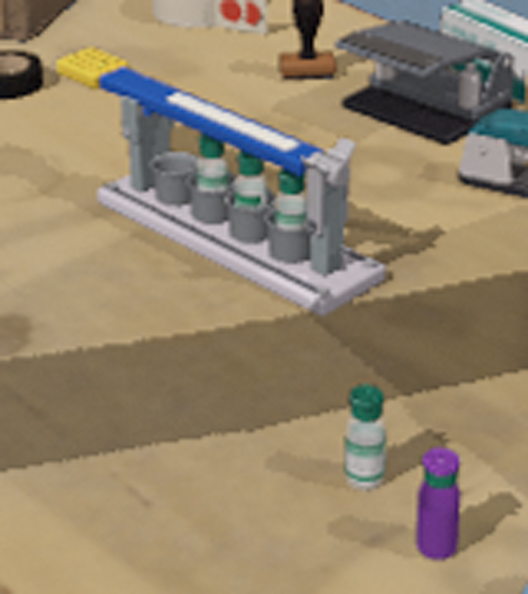

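```bash
cat > m1.py <<'E'
from rig import r
from h import *
fs=r.grab_frame("scene");fd=r.grab_frame("side");cs,cd=cam(fs),cam(fd)
def mk(f,lo,hi,roi):
    h=cv2.cvtColor(f["frame"],cv2.COLOR_BGR2HSV);m=cv2.inRange(h,lo,hi)
    z=np.zeros_like(m);x0,y0,x1,y1=roi;z[y0:y1,x0:x1]=m[y0:y1,x0:x1];return z
def cen(m):
    n,l,s,c=cv2.connectedComponentsWithStats(m);i=1+np.argmax(s[1:,4]);return c[i],s[i]
Y=((20,150,120),(35,255,255));B=((105,140,60),(125,255,255));G=((70,120,30),(90,255,255))
for nm,col,rs,rd in(("tab",Y,(285,245,320,275),(270,220,305,242)),("blue",B,(300,220,365,265),(280,225,360,265)),("cap",G,(418,228,433,242),(360,322,382,336))):
    a,sa=cen(mk(fs,*col,rs));b,sb=cen(mk(fd,*col,rd));print(nm,a,sa,b,sb,tri(cs,a,cd,b))
S=lambda x,y:(280+x/4.4,200+y/4.4)
D=lambda x,y:(260+x/3.3,210+y/3.3)
for nm,u,v in(("vialbottom",S(639,220),D(365,484)),("foot catch front corner top",S(399,226),D(383,268)),("foot side nr corner top (robot,catch)",None,D(320,303)),("foot ful robot",S(176,374),D(100,192)),("purple",S(708,194),D(438,550))):
    if u: print(nm,plane(cs,u,0.0),plane(cd,v,0.0),tri(cs,u,cd,v))
    else: print(nm,plane(cd,v,0.012))
E
python3 m1.py
```

```text
tab [300.39285714 262.80357143] [291 258  20  10  56] [286.34306569 229.79562044] [278 225  21  12 137] (array([0.54471481, 0.15930237, 0.08125993]), np.float64(0.0061079970817409105))
blue [329.36577181 245.17449664] [306 227  53  33 298] [319.55248619 245.64640884] [291 231  65  32 362] (array([0.5605335 , 0.05134229, 0.07697683]), np.float64(0.0027269524695924994))
cap [426.3  234.55] [424 232   5   6  20] [370.7826087 331.1884058] [367 327   9   9  69] (array([ 0.46113389, -0.21841815,  0.04829185]), np.float64(0.003530673952175651))
vialbottom [ 0.45402208 -0.21545722  0.        ] [ 0.45932419 -0.22294785  0.        ] (array([ 0.4595319 , -0.22124259, -0.00325408]), np.float64(0.0039061036517566814))
foot catch front corner top [ 0.54831684 -0.0937005   0.        ] [ 0.61449158 -0.07409518  0.        ] (array([ 0.57055422, -0.10251113,  0.00906669]), np.float64(0.0441620385916068))
foot side nr corner top (robot,catch) [ 0.54343851 -0.09287575  0.012     ]
foot ful robot [0.52337081 0.11365813 0.        ] [0.53148322 0.12809303 0.        ] (array([0.52202152, 0.1165462 , 0.00547529]), np.float64(0.005754983782678581))
purple [ 0.44462284 -0.27383467  0.        ] [ 0.45301702 -0.28191094  0.        ] (array([ 0.45166359, -0.28101129, -0.00326749]), np.float64(0.006277441042872113))
```

```bash
cat > td.py <<'E'
from h import *
import sys
from rig import r
for n in("scene","side"):
    f=r.grab_frame(n);c=cam(f)
    # x 0.3..0.9 up, y 0.4 (left)..-0.4 ; 1px=1mm
    W=np.float32([[0.9,.4],[0.9,-.4],[0.3,-.4],[0.3,.4]])
    src=np.float32([proj(c,[*w,0]) for w in W])
    H=cv2.getPerspectiveTransform(src,np.float32([[0,0],[800,0],[800,600],[0,600]]))
    o=cv2.warpPerspective(f["frame"],H,(800,600))
    for i in range(0,800,100): cv2.line(o,(i,0),(i,600),(0,0,0),1);cv2.putText(o,f"{.4-i/1000:.1f}",(i+2,12),0,.4,(0,0,255))
    for j in range(0,600,100): cv2.line(o,(0,j),(800,j),(0,0,0),1);cv2.putText(o,f"{.9-j/1000:.1f}",(2,j+24),0,.4,(0,0,255))
    cv2.imwrite(f"pics/td_{n}{sys.argv[1]}.png",o)
E
python3 td.py 0
```

```text
(no output)
```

View pics/td_scene0.png

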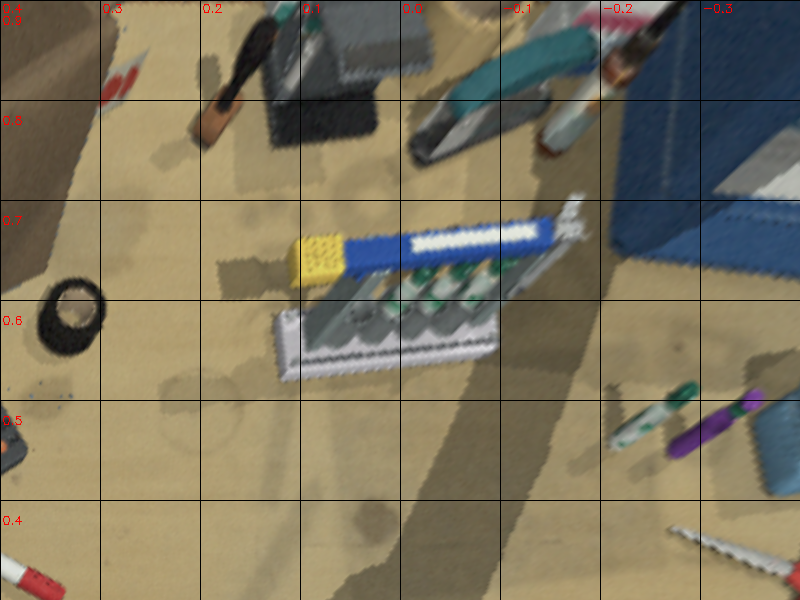

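View pics/td_side0.png

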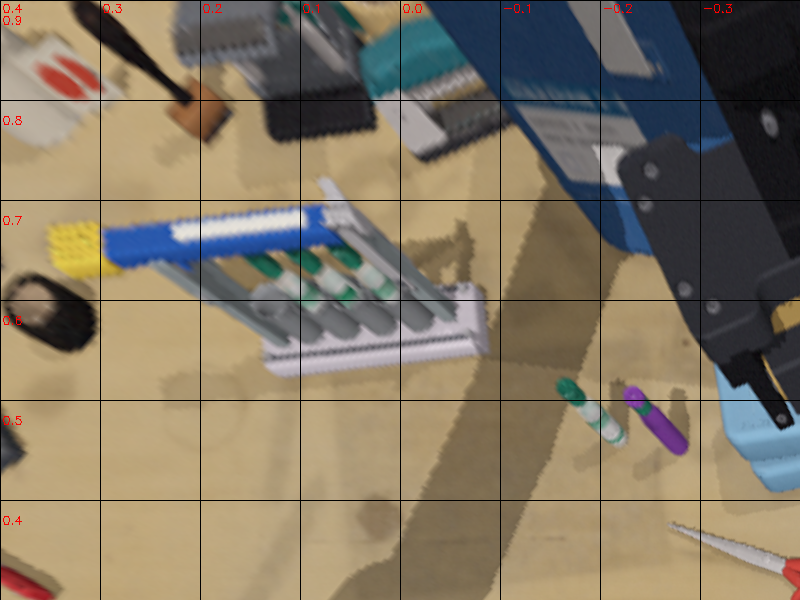

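```bash
cat > plan.py <<'E'
# usage: plan.py x y z yaw n claw  -> rows from measured pose, tool kept straight down
import sys
from h import *
from rig import r
def rows(p,R,pt,Rt,n,claw):
    dr=(R.inv()*Rt).as_rotvec(degrees=True)/n
    out=[];
    for i in range(n):
        w=np.round(dr,2); t=np.round(R.inv().apply((pt-p)/(n-i))*1000,1)
        out.append([*w.tolist(),*t.tolist(),claw]); p=p+R.apply(t/1000); R=R*Ro.from_rotvec(w,degrees=True)
    return out,p,R
if __name__=="__main__":
    x,y,z,yaw,n,claw=map(float,sys.argv[1:]);st=r.state()
    R=Ro.from_euler("xyz",st["orientation"],degrees=True);Rt=Ro.from_euler("xyz",[180,0,yaw],degrees=True)
    o,p,_=rows(st["position"],R,np.array([x,y,z]),Rt,int(n),claw)
    print("clock",st["clock"],"from",st["position"].round(4),st["orientation"].round(2))
    for i in range(0,len(o),10): print("[["+",".join(str([0.0 if v==0 else v for v in q]) for q in o[i:i+10])+"]]")
E
python3 plan.py 0.555 0.08 0.30 98 18 60
```

```text
clock 0.35 from [ 0.2818 -0.6132  0.2223] [-179.98    0.     24.68]
[[[0.0, 0.0, -4.07, 29.9, -28.7, -4.3, 60.0],[0.0, 0.0, -4.07, 31.8, -26.5, -4.3, 60.0],[0.0, 0.0, -4.07, 33.6, -24.1, -4.3, 60.0],[0.0, 0.0, -4.07, 35.3, -21.7, -4.3, 60.0],[0.0, 0.0, -4.07, 36.7, -19.1, -4.3, 60.0],[0.0, 0.0, -4.07, 38.0, -16.5, -4.3, 60.0],[0.0, 0.0, -4.07, 39.0, -13.7, -4.3, 60.0],[0.0, 0.0, -4.07, 39.9, -10.9, -4.3, 60.0],[0.0, 0.0, -4.07, 40.6, -8.1, -4.3, 60.0],[0.0, 0.0, -4.07, 41.1, -5.2, -4.3, 60.0]]]
[[[0.0, 0.0, -4.07, 41.3, -2.2, -4.3, 60.0],[0.0, 0.0, -4.07, 41.4, 0.7, -4.3, 60.0],[0.0, 0.0, -4.07, 41.2, 3.6, -4.3, 60.0],[0.0, 0.0, -4.07, 40.9, 6.5, -4.3, 60.0],[0.0, 0.0, -4.07, 40.3, 9.4, -4.3, 60.0],[0.0, 0.0, -4.07, 39.6, 12.3, -4.3, 60.0],[0.0, 0.0, -4.07, 38.6, 15.1, -4.3, 60.0],[0.0, 0.0, -4.07, 37.4, 17.7, -4.4, 60.0]]]
```

>>> carry_out(deltas=[[[0, 0, -4, 30, -28.7, -4, 60], [0, 0, -4, 32, -26.5, -4, 60], [0, 0, -4, 33.5, -24, -4, 60], [0, 0, -4, 35, -22, -4, 60], [0, 0, -4, 37, -19, -4, 60], [0, 0, -4, 38, -16.5, -4, 60], [0, 0, -4, 39, -14, -4, 60], [0, 0, -4, 40, -11, -4, 60], [0, 0, -4, 0, 0, 0, 60], [0, 0, 0, 0, 0, 0, 60]]], grip_force=15)

```text
clock: 1.6
position: [0.4046, -0.3051, 0.2548]
orientation: [180.0, 0.0, 60.7]
force: [0.0, 0.1, -0.1]
opening: 0.0594
```

```bash
cat > wp.py <<'E'
import sys,pickle
from rig import r
import cv2
st=r.state();f=r.grab_frame("wrist");pickle.dump((st,f),open(f"pics/{sys.argv[1]}.pkl","wb"));cv2.imwrite(f"pics/{sys.argv[1]}.png",f["frame"])
print(st["clock"],st["position"],st["orientation"],st["force"],st["opening"],abs(st["joint_vel"]).max(),st["joint_positions"])
E
python3 wp.py w1
```

```text
1.6 [ 0.40459348 -0.30506953  0.25477056] [1.79971789e+02 1.89631629e-02 6.06740747e+01] [ 0.04162664  0.09603579 -0.1053418 ] 0.05937771506669461 1.1597715815789391 [ 47.59638983  10.39104176 -17.55489354 107.19621809   3.52426833
  62.90226203  -0.61918528]
```

View pics/w1.png

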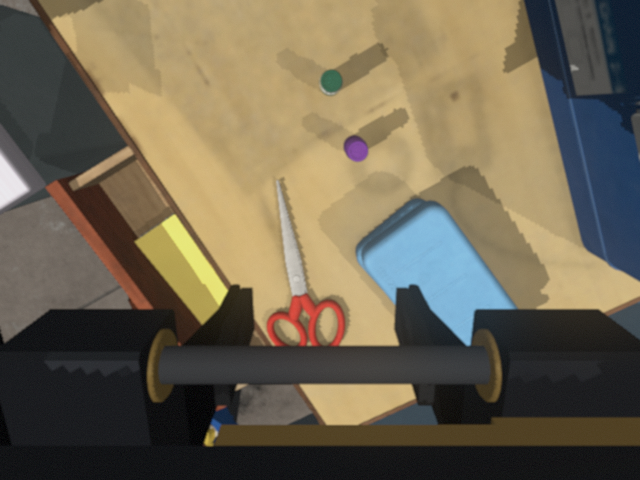

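```bash
cat > cap.py <<'E'
import pickle,sys
from h import *
st,f=pickle.load(open(f"pics/{sys.argv[1]}.pkl","rb"));c=wcam(f,st)
h=cv2.cvtColor(f["frame"],cv2.COLOR_BGR2HSV);m=cv2.inRange(h,(60,90,30),(90,255,255))
n,l,s,cc=cv2.connectedComponentsWithStats(m)
for i in range(1,n):
    if s[i,4]>60: print(cc[i].round(1),s[i],plane(c,cc[i],0.052).round(4))
E
python3 cap.py w1
python3 plan.py 0.555 0.09 0.30 98 12 60
```

```text
[331.   80.5] [322  71  19  20 306] [ 0.4597 -0.2197  0.052 ]
clock 1.65 from [ 0.4043 -0.3056  0.2546] [1.7999e+02 2.0000e-02 6.0580e+01]
[[[0.0, 0.0, -3.12, 34.9, -5.3, -3.8, 60.0],[0.0, 0.0, -3.12, 35.1, -3.3, -3.8, 60.0],[0.0, 0.0, -3.12, 35.2, -1.4, -3.8, 60.0],[0.0, 0.0, -3.12, 35.3, 0.5, -3.8, 60.0],[0.0, 0.0, -3.12, 35.2, 2.4, -3.8, 60.0],[0.0, 0.0, -3.12, 35.0, 4.3, -3.8, 60.0],[0.0, 0.0, -3.12, 34.7, 6.2, -3.8, 60.0],[0.0, 0.0, -3.12, 34.3, 8.1, -3.8, 60.0],[0.0, 0.0, -3.12, 33.9, 10.0, -3.8, 60.0],[0.0, 0.0, -3.12, 33.2, 11.8, -3.8, 60.0]]]
[[[0.0, 0.0, -3.12, 32.6, 13.6, -3.7, 60.0],[0.0, 0.0, -3.12, 31.8, 15.3, -3.8, 60.0]]]
```

>>> carry_out(deltas=[[[0, 0, -3.75, 36, -5.3, -3.8, 60], [0, 0, -3.75, 36, -3, -3.8, 60], [0, 0, -3.75, 36, -1, -3.8, 60], [0, 0, -3.75, 36, 1, -3.8, 60], [0, 0, -3.75, 36, 3, -3.8, 60], [0, 0, -3.75, 36, 5, -3.8, 60], [0, 0, -3.75, 36, 7.5, -3.8, 30], [0, 0, -3.75, 36, 10, -3.8, 0], [0, 0, -3.75, 36, 12, -3.8, 0], [0, 0, -3.75, 30, 12, -3.8, 0]]])

```text
clock: 2.9
position: [0.5236, 0.0366, 0.2926]
orientation: [180.0, -0.0, 98.2]
force: [0.4, -0.1, 0.7]
opening: 0.0277
```

>>> carry_out(deltas=[[[0, 0, 0, 0, 0, 0, 0]]])

```text
clock: 3.02
position: [0.5236, 0.0382, 0.2928]
orientation: [180.0, -0.1, 98.3]
force: [1.3, -0.5, -0.3]
opening: 0.018
```

```bash
python3 wp.py w2
```

```text
3.025 [0.52362125 0.03823077 0.29277652] [ 1.79951752e+02 -8.00139495e-02  9.83283266e+01] [ 1.34992168 -0.53021441 -0.28693802] 0.01803594763175485 3.1568845580690446 [ 22.21924524  12.65531133 -36.42937917 101.1597982    7.94429179
  68.73110996  -8.10173008]
```

View pics/w2.png

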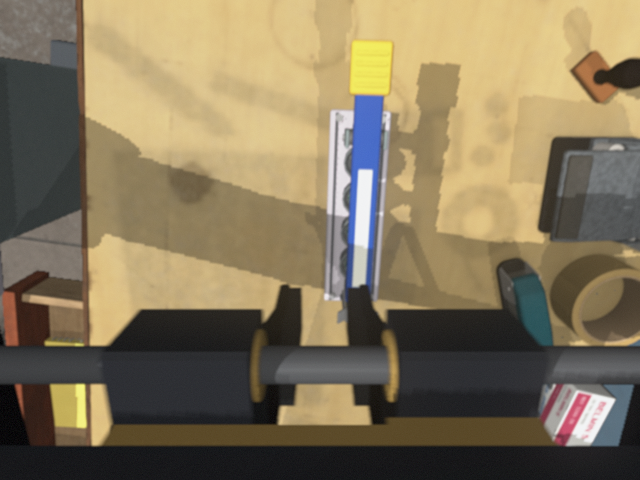

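>>> carry_out(deltas=[[[0, 0, 0, 35, 15, 0, 0], [0, 0, 0, 35, 20, 0, 0], [0, 0, 0, 15, 5, 0, 0], [0, 0, 0, 0, 0, 0, 0]]])

```text
clock: 3.58
position: [0.5504, 0.1252, 0.2921]
orientation: [-179.9, 0.0, 98.2]
force: [-0.3, -0.5, 0.0]
opening: 0.0005
```

```bash
python3 wp.py w3; cat > bar.py <<'E'
import pickle,sys
from h import *
def meas(nm):
    st,f=pickle.load(open(f"pics/{nm}.pkl","rb"));c=wcam(f,st)
    h=cv2.cvtColor(f["frame"],cv2.COLOR_BGR2HSV)
    o={}
    for k,lo,hi in(("tab",(22,170,150),(34,255,255)),("blue",(105,150,60),(125,255,255))):
        m=cv2.inRange(h,lo,hi)[:300]
        if k=="blue": m[:,:300]=0;m[:,450:]=0
        n,l,s,cc=cv2.connectedComponentsWithStats(m);i=1+np.argmax(s[1:,4])
        cn=max(cv2.findContours((l==i).astype(np.uint8),cv2.RETR_EXTERNAL,cv2.CHAIN_APPROX_NONE)[0],key=cv2.contourArea)
        o[k]=(cv2.boxPoints(cv2.minAreaRect(cn)),cn[:,0],cv2.minAreaRect(cn))
    return c,o
if __name__=="__main__":
    R=[meas(a) for a in sys.argv[1:]]
    for c,o in R:
        for k in o: print(k,o[k][0].round(1).tolist(),[plane(c,p,0.09 if k=="tab" else .088)[:2].round(4).tolist() for p in o[k][0]])
E
python3 bar.py w2 w3
```

```text
3.575 [0.55038399 0.12524874 0.29213961] [-1.79939156e+02  3.59095522e-02  9.81643549e+01] [-0.27628912 -0.49052228  0.03886639] 0.000465504010984646 1.4167553811075488 [ 13.17616728  17.31045184 -38.12777519  96.24026782  11.26428418
  70.40853059 -19.33849285]Traceback (most recent call last):
  File "bar.py", line 15, in <module>
    R=[meas(a) for a in sys.argv[1:]]
       ~~~~^^^
  File "bar.py", line 10, in meas
    n,l,s,cc=cv2.connectedComponentsWithStats(m);i=1+np.argmax(s[1:,4])
                                                     ~~~~~~~~~^^^^^^^^^
    return _wrapfunc(a, 'argmax', axis=axis, out=out, **kwds)
    return bound(*args, **kwds)
ValueError: attempt to get argmax of an empty sequence
```

View pics/w3.png

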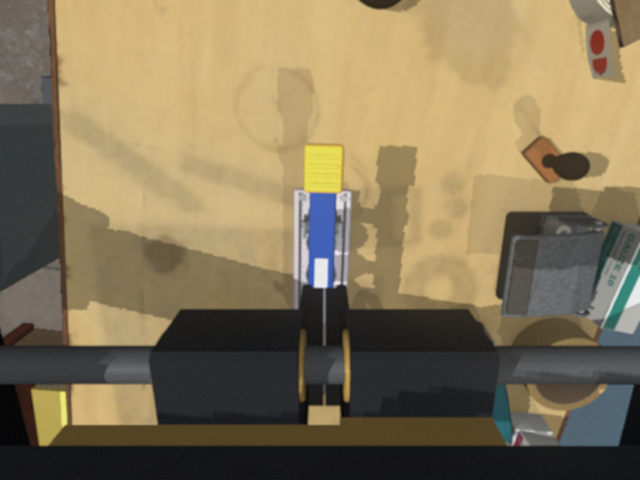

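```bash
sed -i 's/(22,170,150),(34,255,255)/(24,190,130),(34,255,255)/' bar.py; python3 - <<'E'
import cv2
for n,p in(("w2",(65,371)),("w3",(170,323))):
    h=cv2.cvtColor(cv2.imread(f"pics/{n}.png"),cv2.COLOR_BGR2HSV);print(h[p[0]-3:p[0]+3,p[1]-2:p[1]+2].reshape(-1,3)[::5],h[200,100],h[p[0]+70,p[1]-4],h[p[0]+40,p[1]-10])
E
```

```text
[[ 28 156 240]
 [ 28 154 241]
 [ 28 155 240]
 [ 28 159 237]
 [ 28 155 240]] [ 20  96 154] [112 160 201] [112 154 200]
[[ 28 160 230]
 [ 27 161 229]
 [ 28 159 231]
 [ 28 159 232]
 [ 28 161 228]] [ 21  96 210] [112 165 182] [112 156 183]
```

```bash
sed -i 's/(24,190,130),(34,255,255)/(25,125,150),(33,255,255)/; s/(105,150,60)/(105,110,60)/; s/\[:300\]/[:285]/' bar.py; python3 bar.py w2 w3; cat >> bar.py <<'E'
    (c1,o1),(c2,o2)=R[:2]
    print("tab tri",tri(c1,o1["tab"][2][0],c2,o2["tab"][2][0]))
E
python3 bar.py w2 w3|tail -1
```

```text
tab [[349.3999938964844, 91.9000015258789], [351.70001220703125, 39.79999923706055], [391.5, 41.5], [389.20001220703125, 93.69999694824219]] [[0.5312, 0.1331], [0.5266, 0.1718], [0.5579, 0.1751], [0.5636, 0.1365]]
blue [[344.70001220703125, 283.8999938964844], [354.79998779296875, 95.0999984741211], [382.20001220703125, 96.5], [372.1000061035156, 285.3999938964844]] [[0.5546, -0.0362], [0.536, 0.1314], [0.5586, 0.1336], [0.5804, -0.0339]]
tab [[303.6000061035156, 190.0], [305.1000061035156, 145.8000030517578], [341.20001220703125, 147.0], [339.70001220703125, 191.1999969482422]] [[0.5311, 0.1341], [0.5276, 0.1718], [0.558, 0.1751], [0.5625, 0.1375]]
blue [[307.79998779296875, 284.0], [309.3999938964844, 193.60000610351562], [335.3999938964844, 194.0], [333.79998779296875, 284.3999938964844]] [[0.5464, 0.0455], [0.5365, 0.1313], [0.5593, 0.1341], [0.5707, 0.0486]]
tab tri (array([0.5448449 , 0.1546615 , 0.08837487]), np.float64(0.00012843134475361983))
```

```bash
python3 plan.py 0.5446 0.1565 0.105 97 6 0
```

```text
clock 3.625 from [0.5504 0.1241 0.2922] [-1.7994e+02  8.0000e-02  9.8080e+01]
[[[-0.01, 0.01, 0.18, 5.5, -0.2, 31.2, 0.0],[-0.01, 0.01, 0.18, 5.5, -0.2, 31.2, 0.0],[-0.01, 0.01, 0.18, 5.5, -0.2, 31.2, 0.0],[-0.01, 0.01, 0.18, 5.5, -0.2, 31.2, 0.0],[-0.01, 0.01, 0.18, 5.5, -0.3, 31.2, 0.0],[-0.01, 0.01, 0.18, 5.5, -0.3, 31.1, 0.0]]]
```

>>> carry_out(deltas=[[[0, 0, 0.2, 5.5, -0.2, 30, 0], [0, 0, 0.2, 5.5, -0.2, 30, 0], [0, 0, 0.2, 5.5, -0.2, 30, 0], [0, 0, 0.2, 5.5, -0.2, 30, 0], [0, 0, 0.2, 5.5, -0.3, 30, 0], [0, 0, 0.2, 5.5, -0.3, 25, 0], [0, 0, 0, 0, 0, 12, 0], [0, 0, 0, 0, 0, 0, 0]]])

```text
clock: 4.62
position: [0.5448, 0.1566, 0.1052]
orientation: [-179.9, 0.1, 96.9]
force: [0.3, -0.5, 0.8]
opening: 0.0006
```

```bash
python3 - <<'E'
from rig import r
import cv2
st=r.state();print(st["position"],st["orientation"])
f=r.grab_frame("side")["frame"];g=r.grab_frame("scene")["frame"]
a=cv2.resize(f[190:310,240:400],None,fx=2.5,fy=2.5);b=cv2.resize(g[200:320,270:430],None,fx=2.5,fy=2.5)
cv2.imwrite("pics/p1.png",cv2.hconcat([a,b]))
E
```

```text
[0.54476649 0.15662347 0.10515452] [-1.79933814e+02  7.04389373e-02  9.68722081e+01]
```

View pics/p1.png

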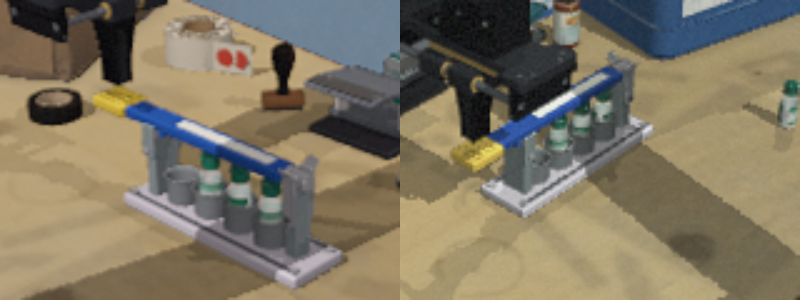

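>>> carry_out(deltas=[[[0, 0, 0, 0, 0, 10, 0], [0, 0, 0, 0, 0, 4, 0], [0, 0, 0, 0, 0, 4, 0], [0, 0, 0, 0, 0, 4, 0], [0, 0, 0, 0, 0, 4, 0], [0, 0, 0, 0, 0, 3, 0], [0, 0, 0, 0, 0, 3, 0], [0, 0, 0, 0, 0, 0, 0]]])

```text
clock: 5.72
position: [0.5446, 0.1584, 0.0732]
orientation: [-180.0, 0.0, 97.0]
force: [-0.1, -0.4, 0.2]
opening: 0.0001
```

```bash
cat > two.py <<'E'
import sys
from rig import r
import cv2
st=r.state();print(st["clock"],st["position"],st["orientation"],st["force"],st["opening"])
f=r.grab_frame("side")["frame"];g=r.grab_frame("scene")["frame"]
a=cv2.resize(f[190:310,240:400],None,fx=2.5,fy=2.5);b=cv2.resize(g[200:320,270:430],None,fx=2.5,fy=2.5)
cv2.imwrite(f"pics/{sys.argv[1]}.png",cv2.hconcat([a,b]))
E
python3 two.py p2
```

```text
5.725 [0.54464848 0.15835746 0.07319137] [-1.79970602e+02  3.82589614e-04  9.69851926e+01] [-0.09353894 -0.37523694  0.21936088] 5.65904064818945e-05
```

View pics/p2.png

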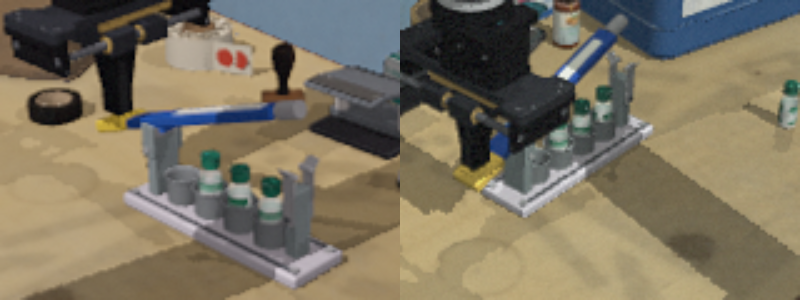

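>>> carry_out(deltas=[[[0, 0, 0, 0, 0, -2, 0], [0, 0, 0, 0, 0, -2, 0], [0, 0, 0, 0, 0, -2, 0], [0, 0, 0, 0, 0, -2, 0], [0, 0, 0, 0, 0, -2, 0], [0, 0, 0, 0, 0, -2, 0], [0, 0, 0, 0, 0, -3, 0], [0, 0, 0, 0, 0, -15, 0], [0, 0, 0, 0, 0, -40, 0], [0, 0, 0, 0, 0, 0, 50]]])

```text
clock: 7.08
position: [0.547, 0.1597, 0.1474]
orientation: [179.6, -0.1, 97.0]
force: [-0.1, -0.8, -0.5]
opening: 0.0052
```

```bash
python3 two.py p3
```

```text
7.075 [0.54702967 0.15966625 0.14741071] [ 1.79588019e+02 -7.00612982e-02  9.69831278e+01] [-0.10625064 -0.79290853 -0.50649069] 0.005169692769385803
```

View pics/p3.png

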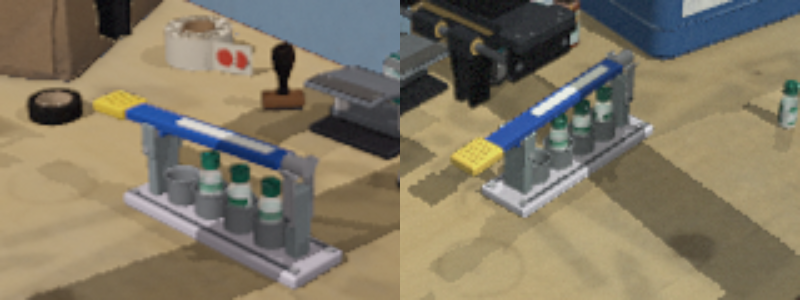

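>>> carry_out(deltas=[[[0, 0, 0, -30, 0, -20, 50], [0, 0, 0, -30, 0, -20, 50], [0, 0, 0, -20, 0, -10, 50], [0, 0, 0, 0, 0, 0, 50]]])

```text
clock: 7.68
position: [0.5547, 0.077, 0.1932]
orientation: [-180.0, 0.0, 96.8]
force: [-0.5, 0.0, -0.2]
opening: 0.0476
```

```bash
python3 wp.py w4;python3 bar.py w4 w4
```

```text
7.675 [0.55468736 0.07702695 0.19318553] [-1.79976404e+02  4.79776049e-02  9.67741018e+01] [-0.49053033  0.00790681 -0.24452356] 0.04763373008880891 1.8912406226218714 [ 16.16908067  21.7971947  -36.26276129 104.07014831  14.90229651
  58.96380007 -19.13655134]
tab [[299.0, 141.0], [299.0, 76.0], [349.0, 76.0], [349.0, 141.0]] [[0.5323, 0.1358], [0.5286, 0.173], [0.5578, 0.1764], [0.5628, 0.1394]]
blue [[306.0, 145.0], [342.0, 145.0], [342.0, 284.0], [306.0, 284.0]] [[0.5368, 0.1338], [0.559, 0.1364], [0.5711, 0.0437], [0.5466, 0.0408]]
tab [[299.0, 141.0], [299.0, 76.0], [349.0, 76.0], [349.0, 141.0]] [[0.5323, 0.1358], [0.5286, 0.173], [0.5578, 0.1764], [0.5628, 0.1394]]
blue [[306.0, 145.0], [342.0, 145.0], [342.0, 284.0], [306.0, 284.0]] [[0.5368, 0.1338], [0.559, 0.1364], [0.5711, 0.0437], [0.5466, 0.0408]]
tab tri (array([0.54488231, 0.15831923, 0.3549221 ]), np.float64(0.0))
```

View pics/w4.png

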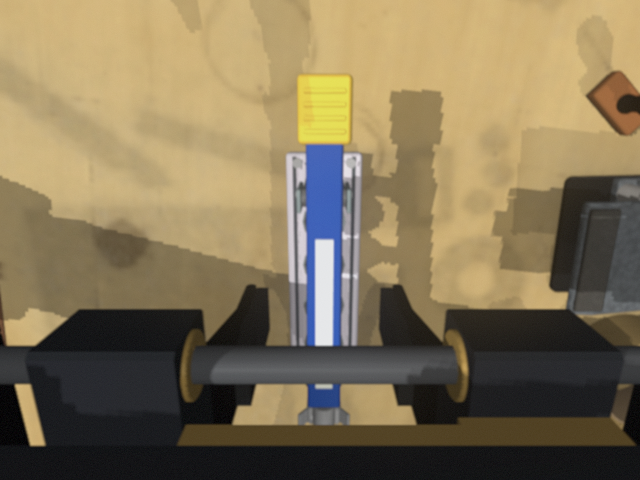

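>>> carry_out(deltas=[[[0, 0, 0, -19, 0, 25, 50], [0, 0, 0, -18, 0, 25, 50], [0, 0, 0, 0, 0, 25, 50], [0, 0, 0, 0, 0, 20, 50], [0, 0, 0, 0, 0, 12, 50], [0, 0, 0, 0, 0, 5, 50], [0, 0, 0, 0, 0, 0, 50]]])

```text
clock: 8.6
position: [0.559, 0.0428, 0.0816]
orientation: [-180.0, -0.0, 97.0]
force: [0.1, -0.0, 0.5]
opening: 0.0498
```

```bash
python3 two.py p4
```

```text
8.6 [0.55903389 0.04279857 0.08155738] [-1.79999568e+02 -1.25724941e-02  9.70228632e+01] [ 0.08590417 -0.03082797  0.5041432 ] 0.04981168149974937
```

View pics/p4.png

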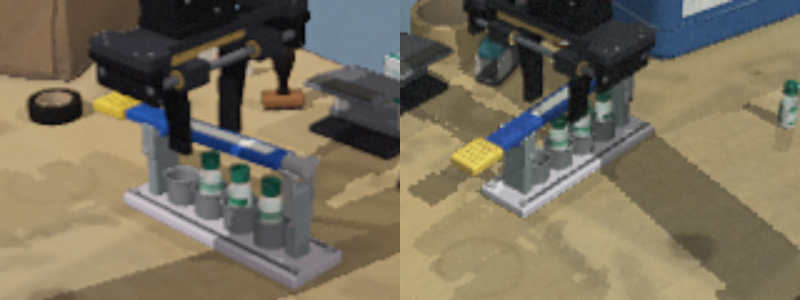

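>>> carry_out(deltas=[[[0, 0, 0, 0, 0, 0, 15], [0, 0, 0, 0, 0, 0, 15], [0, 0, 0, 0, 0, 0, 15], [0, 0, 0, 0, 0, 0, 15], [0, 0, 0, 0, 0, -5, 15], [0, 0, 0, 0, 0, -10, 15], [0, 0, 0, 0, 0, -20, 15], [0, 0, 0, 0, 0, -25, 15], [0, 0, 0, 0, 0, 0, 15]]], grip_force=30)

```text
clock: 9.82
position: [0.5606, 0.0427, 0.1439]
orientation: [179.7, 0.0, 97.0]
force: [-0.0, 0.6, -0.4]
opening: 0.0235
```

```bash
python3 two.py p5
```

```text
9.825 [0.56063328 0.04273317 0.14389426] [1.79713393e+02 1.69082671e-02 9.69802254e+01] [-0.00275441  0.64696598 -0.44002438] 0.023515478805132287
```

View pics/p5.png

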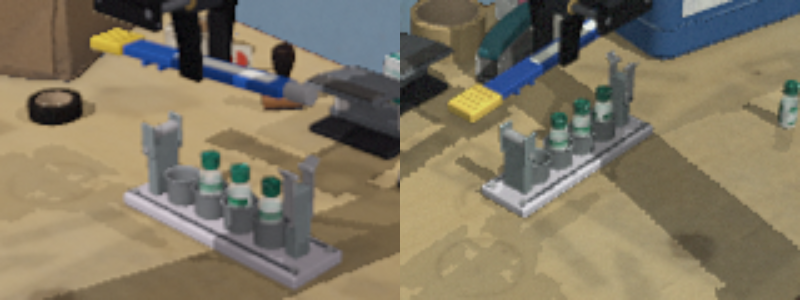

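>>> carry_out(deltas=[[[0, 0, 0, 0, -20, -10, 15], [0, 0, 0, 0, -30, -10, 15], [0, 0, 0, 10, -30, 0, 15], [0, 0, 0, 20, -25, 0, 15], [0, 0, 0, 30, -14, 0, 15], [0, 0, 0, 30, 0, 0, 15], [0, 1.7, 0, 12, 0, 0, 15], [0, 1.8, 0, 0, 0, 0, 15], [0, 0, 0, 0, 0, 0, 15]]])

```text
clock: 11.05
position: [0.4285, 0.1275, 0.1608]
orientation: [-179.9, -3.5, 96.8]
force: [-0.1, 0.4, -0.2]
opening: 0.0235
```

```bash
python3 - <<'E'
from rig import r
import cv2
st=r.state();print(st["clock"],st["position"],st["orientation"],st["force"],st["opening"])
f=r.grab_frame("side")["frame"];g=r.grab_frame("scene")["frame"]
a=cv2.resize(f[150:330,160:400],None,fx=1.66,fy=1.66);b=cv2.resize(g[190:370,210:450],None,fx=1.66,fy=1.66)
cv2.imwrite("pics/p6.png",cv2.hconcat([a,b]))
E
```

```text
11.05 [0.4284926  0.12749374 0.16082965] [-179.91145926   -3.48742316   96.83610431] [-0.14564821  0.43771764 -0.15407574] 0.023475209375081192
```

View pics/p6.png

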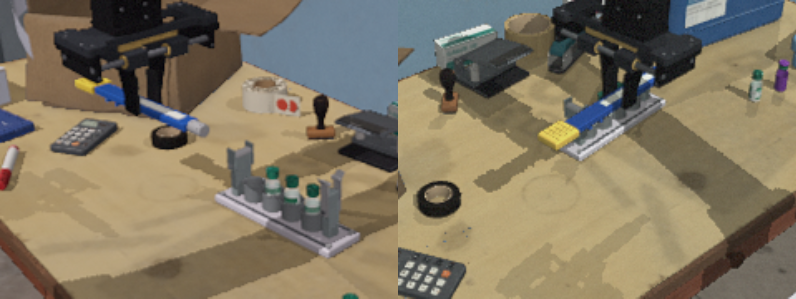

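```bash
python3 - <<'E'
from rig import r
from h import *
fs=r.grab_frame("scene");fd=r.grab_frame("side");cs,cd=cam(fs),cam(fd)
def cen(f,lo,hi,roi):
    h=cv2.cvtColor(f["frame"],cv2.COLOR_BGR2HSV);m=cv2.inRange(h,lo,hi);z=np.zeros_like(m);x0,y0,x1,y1=roi;z[y0:y1,x0:x1]=m[y0:y1,x0:x1]
    n,l,s,c=cv2.connectedComponentsWithStats(z);i=1+np.argmax(s[1:,4]);return c[i]
Y=((20,150,120),(35,255,255))
a=cen(fs,*Y,(285,255,330,285));b=cen(fd,*Y,(200,190,230,212));print(a,b,tri(cs,a,cd,b))
print(proj(cd,[0.445,0.0,0.16]),proj(cs,[0.445,0.0,0.16]))
cv2.imwrite("pics/p7.png",cv2.resize(fd["frame"][180:250,190:310],None,fx=6,fy=6,interpolation=cv2.INTER_CUBIC))
cv2.imwrite("pics/p8.png",cv2.resize(fs["frame"][200:300,280:400],None,fx=6,fy=6,interpolation=cv2.INTER_CUBIC))
E
```

```text
[311.14285714 274.35714286] [210.95180723 200.39759036] (array([0.40361635, 0.24119806, 0.16573297]), np.float64(0.006822148281676103))
[286.3677922 233.3833419] [377.99123686 227.85582686]
```

View pics/p7.png

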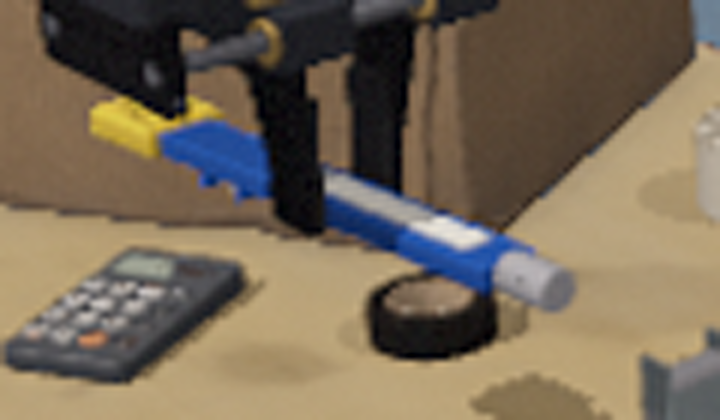

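View pics/p8.png

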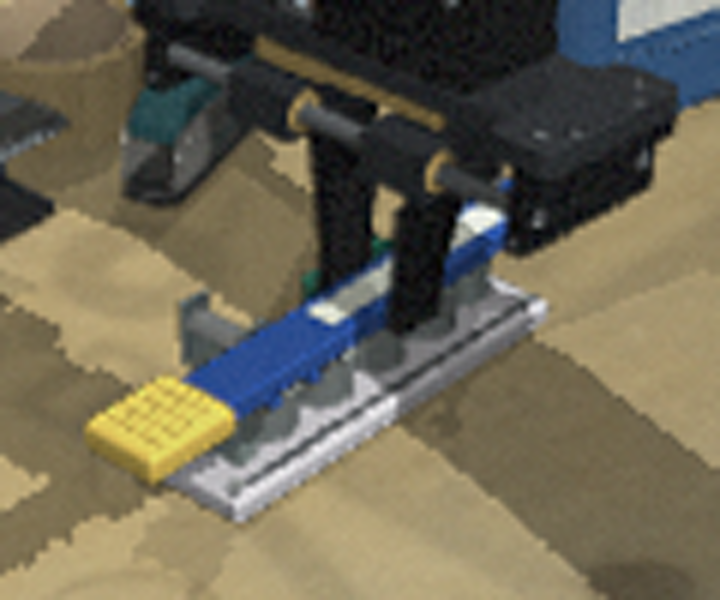

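>>> carry_out(deltas=[[[0, 0, 0, 0, 0, 30, 15], [0, 0, 0, 0, 0, 40, 15], [0, 0, 0, 0, 0, 40, 15], [0, 0, 0, 0, 0, 20, 15], [0, 0, 0, 0, 0, 12, 15], [0, 0, 0, 0, 0, 5, 15], [0, 0, 0, 0, 0, 3, 15], [0, 0, 0, 0, 0, 0, 15]]])

```text
clock: 12.25
position: [0.4278, 0.1382, 0.0123]
orientation: [179.9, -3.5, 97.0]
force: [-0.3, -0.1, -0.9]
opening: 0.0238
```

```bash
python3 two.py p9; python3 - <<'E'
from rig import r
import cv2
f=r.grab_frame("side")["frame"]
cv2.imwrite("pics/p10.png",cv2.resize(f[190:290,180:310],None,fx=6,fy=6,interpolation=cv2.INTER_CUBIC))
E
```

```text
12.25 [0.42779048 0.13815896 0.01225295] [179.94160351  -3.49437228  96.97956652] [-0.28579481 -0.09778706 -0.85483448] 0.02379986041997446
```

View pics/p10.png

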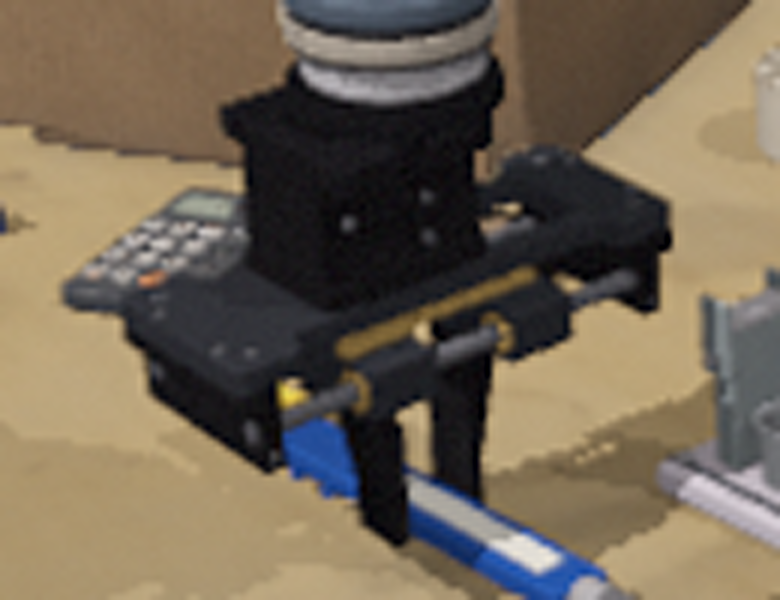

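>>> carry_out(deltas=[[[0, 0, 0, 0, 0, 3, 15], [0, 0, 0, 0, 0, 2, 15], [0, 0, 0, 0, 0, 0, 15]]])

```text
clock: 12.78
position: [0.4272, 0.1384, 0.0066]
orientation: [-180.0, -3.5, 97.0]
force: [-0.0, 0.8, -0.3]
opening: 0.0235
```

>>> carry_out(deltas=[[[0, 0, 0, 0, 0, 1.5, 15], [0, 0, 0, 0, 0, 0, 28], [0, 0, 0, 0, 0, 0, 40], [0, 0, 0, 0, 0, 0, 46], [0, 0, 0, 0, 0, 0, 46], [0, 0, 0, 0, 0, -5, 46], [0, 0, 0, 0, 0, -15, 46], [0, 0, 0, 0, 0, -40, 46], [0, 0, 0, 0, 0, -50, 46], [0, -3.5, 0, 0, 0, -50, 46]]])

```text
clock: 14.02
position: [0.4284, 0.1275, 0.1672]
orientation: [-180.0, 0.1, 96.8]
force: [1.5, 0.5, -0.7]
opening: 0.0462
```

```bash
python3 wp.py w5;python3 bar.py w5 w5|head -2
```

```text
14.025 [0.42836839 0.12746271 0.16721927] [-1.79999154e+02  1.02909009e-01  9.68353186e+01] [ 1.52415737  0.45928139 -0.72316401] 0.046160834737183576 63.07694856408338 [ 15.13974401  13.50411593 -42.176692   119.23560788  11.71479043
  51.29818898 -26.79661014]
tab [[301.0, 8.0], [347.0, 8.0], [347.0, 69.0], [301.0, 69.0]] [[0.4016, 0.2541], [0.4247, 0.2568], [0.4286, 0.2283], [0.4045, 0.2254]]
blue [[309.0, 75.0], [340.0, 75.0], [340.0, 284.0], [309.0, 284.0]] [[0.4089, 0.2231], [0.4254, 0.2251], [0.4411, 0.1051], [0.422, 0.1028]]
```

View pics/w5.png

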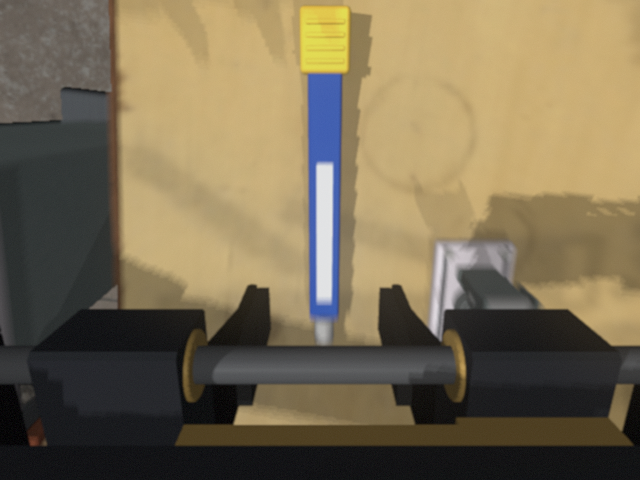

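>>> carry_out(deltas=[[[0, 0, 0, -20, 10, -33, 46], [0, 0, 0, -30, 25, -30, 46], [0, 0, 0, -30, 25, -20, 46], [0, 0, 0, -5, 2, 0, 46], [0, 0, 0, 0, 0, 0, 46]]])

```text
clock: 14.7
position: [0.4996, 0.0522, 0.2479]
orientation: [-180.0, -0.0, 97.0]
force: [-0.6, -0.6, -0.2]
opening: 0.046
```

```bash
python3 wp.py w6;python3 cap.py w6
```

```text
14.7 [0.49956547 0.05216372 0.24787257] [-1.79950902e+02 -1.84620939e-02  9.69808725e+01] [-0.57298124 -0.60547708 -0.22076224] 0.04602955496953606 1.1445536333749726 [ 23.30161643  13.08024905 -39.59200811 107.25998197   9.29190105
  62.94309615 -12.83460565]
[391.3 234.5] [383 225  18  20 290] [0.5621 0.0326 0.052 ]
[389.1 273.7] [381 265  18  19 271] [ 0.5664 -0.0045  0.052 ]
```

View pics/w6.png

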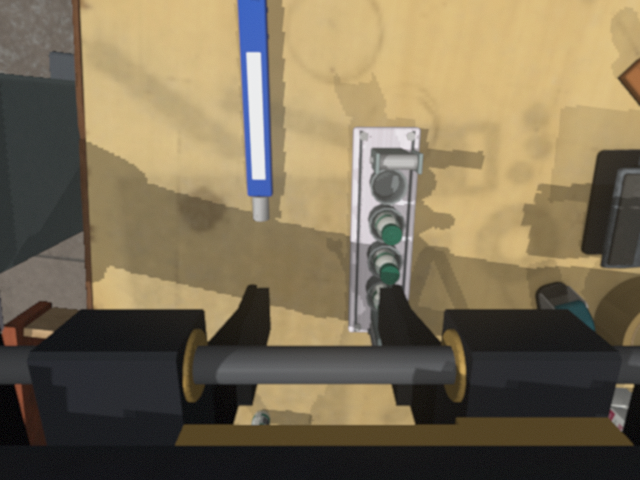

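```bash
python3 - <<'E'
import pickle
from h import *
st,f=pickle.load(open("pics/w6.pkl","rb"));c=wcam(f,st)
for uv in((391.3,234.5),(389.1,273.7)): print(plane(c,uv,0.067).round(4))
print(plane(c,(387,184),0.038), [proj(c,[0.555+a,0.0718+b,0.038]).round(1) for a,b in((0,0),(.017,0),(-.017,0),(0,.017),(0,-.017))])
g=cv2.resize(f["frame"][120:220,340:440],None,fx=6,fy=6,interpolation=cv2.INTER_CUBIC)
pts=np.array([(proj(c,[0.555+.017*np.cos(t),0.0718+.017*np.sin(t),0.038])-[340,120])*6 for t in np.linspace(0,6.28,40)]).astype(int)
cv2.polylines(g,[pts],False,(0,0,255),1)
cv2.imwrite("pics/cup.png",g)
E
```

```text
[0.559  0.0368 0.067 ]
[0.5631 0.0013 0.067 ]
[0.55320666 0.0743979  0.038     ] [array([388.5, 187.1]), array([407.4, 189.4]), array([369.6, 184.8]), array([391.7, 168.1]), array([385.4, 205.7])]
```

View pics/cup.png

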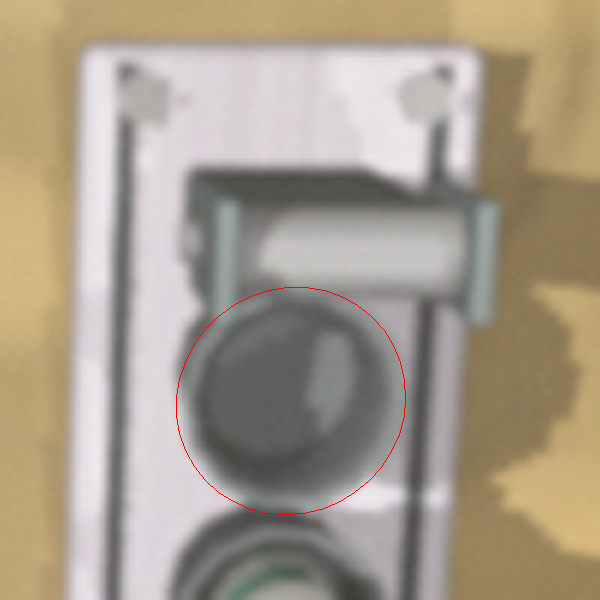

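>>> carry_out(deltas=[[[0, 0, 0, -25, -8, 0, 46], [0, 0, 0, -45, -12, 0, 46], [0, 0, 0, -45, -12, 0, 46], [0, 0, 0, -45, -12, 0, 46], [0, 0, 0, -45, -12, 0, 46], [0, 0, 0, -35, -10, 0, 46], [0, 0, 0, -15, -5, 0, 46], [0, 0, 0, 0, 0, 0, 46]]])

```text
clock: 15.75
position: [0.4606, -0.209, 0.2477]
orientation: [-180.0, -0.1, 97.0]
force: [1.1, 0.5, -0.3]
opening: 0.0459
```

```bash
python3 wp.py w7;python3 cap.py w7
```

```text
15.75 [ 0.4606285  -0.2089628   0.24769812] [-1.79971104e+02 -5.46353803e-02  9.69860765e+01] [ 1.12073233  0.48304014 -0.3460799 ] 0.04593685013216114 1.8948691933014687 [ 45.8352044   12.05014041 -30.27561209 107.22833091   6.76841171
  62.53870323  19.96066103]
[497.9   2. ] [489   0  20   6  89] [ 0.5722 -0.0373  0.052 ]
[321.5 216. ] [314 208  16  17 224] [ 0.4598 -0.2191  0.052 ]
```

View pics/w7.png

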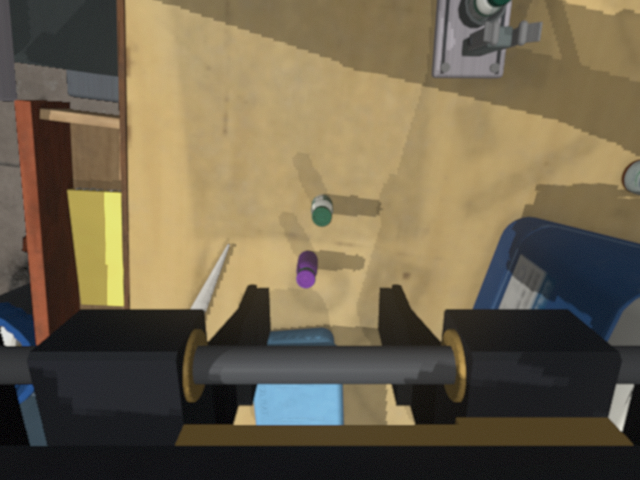

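```bash
python3 - <<'E'
import pickle
from h import *
C=[wcam(f,st) for st,f in(pickle.load(open(f"pics/{n}.pkl","rb[:0]"[:2])) for n in("w1","w7"))]
print(tri(C[0],(331,80.5),C[1],(321.5,216)))
E
python3 plan.py 0.4598 -0.2193 0.10 97 5 46
```

```text
(array([ 0.45979638, -0.21960747,  0.04987763]), np.float64(0.00010388223502037426))
clock 15.8 from [ 0.461  -0.2079  0.2478] [-1.7999e+02 -7.0000e-02  9.7090e+01]
[[[0.0, -0.01, 0.02, -2.3, -0.5, 29.6, 46.0],[0.0, -0.01, 0.02, -2.3, -0.5, 29.6, 46.0],[0.0, -0.01, 0.02, -2.2, -0.5, 29.5, 46.0],[0.0, -0.01, 0.02, -2.2, -0.6, 29.6, 46.0],[0.0, -0.01, 0.02, -2.3, -0.5, 29.5, 46.0]]]
```

>>> carry_out(deltas=[[[0, 0, 0, -6, -1.5, 40, 46], [0, 0, 0, -5, -0.5, 50, 46], [0, 0, 0, 0, 0, 50, 46], [0, 0, 0, 0, 0, 35, 46], [0, 0, 0, 0, 0, 20, 46], [0, 0, 0, 0, 0, 0, 46], [0, 0, 0, 0, 0, 0, 46]]])

```text
clock: 16.68
position: [0.4615, -0.2198, 0.054]
orientation: [179.9, 0.0, 97.1]
force: [0.1, -0.3, 0.0]
opening: 0.0453
```

```bash
cat > c2.py <<'E'
import sys
from rig import r
import cv2
x0,y0,X0,Y0=map(int,sys.argv[2:6])
st=r.state();print(st["clock"],st["position"],st["orientation"],st["force"],st["opening"])
f=r.grab_frame("side")["frame"];g=r.grab_frame("scene")["frame"]
a=cv2.resize(f[y0:y0+100,x0:x0+100],None,fx=4,fy=4,interpolation=cv2.INTER_CUBIC);b=cv2.resize(g[Y0:Y0+100,X0:X0+100],None,fx=4,fy=4,interpolation=cv2.INTER_CUBIC)
cv2.imwrite(f"pics/{sys.argv[1]}.png",cv2.hconcat([a,b]))
E
python3 c2.py q1 320 280 375 175
```

```text
16.675 [ 0.46148501 -0.2198391   0.05403434] [1.79897825e+02 1.94900072e-02 9.70975144e+01] [ 0.08938809 -0.27622395  0.026109  ] 0.04534131906736696
```

View pics/q1.png

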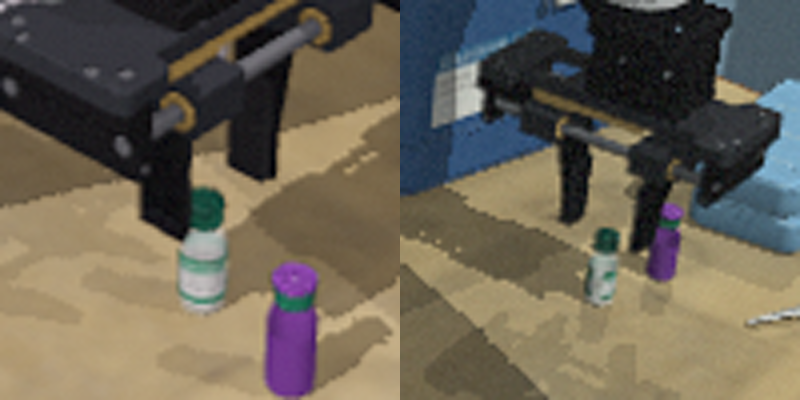

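>>> carry_out(deltas=[[[0, 0, 0, 0, -1, 14, 46], [0, 0, 0, 0, 0, 11, 46], [0, 0, 0, 0, 0, 1, 46], [0, 0, 0, 0, 0, 0, 30], [0, 0, 0, 0, 0, 0, 15], [0, 0, 0, 0, 0, 0, 15], [0, 0, 0, 0, 0, 0, 15], [0, 0, 0, 0, 0, 0, 15]]], grip_force=15)

```text
clock: 17.77
position: [0.4595, -0.2211, 0.0273]
orientation: [180.0, 0.0, 97.0]
force: [-0.5, 0.2, 1.6]
opening: 0.0198
```

```bash
python3 c2.py q2 320 280 375 175
```

```text
17.775 [ 0.45948636 -0.22113422  0.02727252] [1.79975956e+02 2.07340828e-02 9.69820907e+01] [-0.46253553  0.2231577   1.62410284] 0.019830225921704456
```

View pics/q2.png

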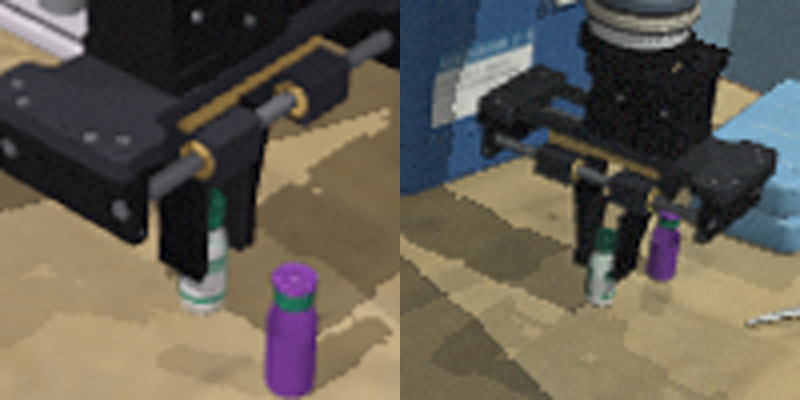

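>>> carry_out(deltas=[[[0, 0, 0, 0, 0, -10, 15], [0, 0, 0, 0, 0, -40, 15], [0, 0, 0, 20, 10, -40, 15], [0, 0, 0, 40, 20, -30, 15], [0, 0, 0, 50, 25, 0, 15], [0, 0, 0, 50, 25, 0, 15], [0, 0, 0, 50, 22, 0, 15], [0, 0, 0, 40, 18, 0, 15], [0, 0, 0, 28, 10, 0, 15], [0, 0, 0, 0, 0, 0, 15]]])

```text
clock: 19.12
position: [0.5545, 0.074, 0.1477]
orientation: [179.9, -0.1, 97.3]
force: [0.9, -0.1, -0.2]
opening: 0.0205
```

>>> carry_out(deltas=[[[0, 0, 0, 0, 0, 0, 15], [0, 0, 0, 0, 0, 0, 15]]])

```text
clock: 19.38
position: [0.5543, 0.0689, 0.147]
orientation: [-180.0, 0.1, 96.8]
force: [0.4, 0.1, -1.1]
opening: 0.0199
```

```bash
python3 c2.py q3 270 190 300 180;python3 wp.py w8; python3 - <<'E'
from rig import r
import numpy as np
for i in range(3): print(r.state()["position"])
E
```

```text
19.375 [0.55434275 0.06892531 0.14701853] [-1.79976003e+02  5.60206317e-02  9.68471809e+01] [ 0.436747    0.11619763 -1.07664139] 0.01992420645270162
19.475 [0.55444806 0.06931796 0.14706504] [-1.79991942e+02  3.58504846e-02  9.68630341e+01] [-0.46688383 -0.0525267  -0.23830049] 0.01979641118173238 0.3394005481116531 [ 14.10554206  24.15500331 -32.85674671 107.02275169  16.08621724
  53.44945148 -19.29049862]
[0.55451953 0.06955417 0.14709748]
[0.55451953 0.06955417 0.14709748]
[0.55451953 0.06955417 0.14709748]
```

View pics/q3.png

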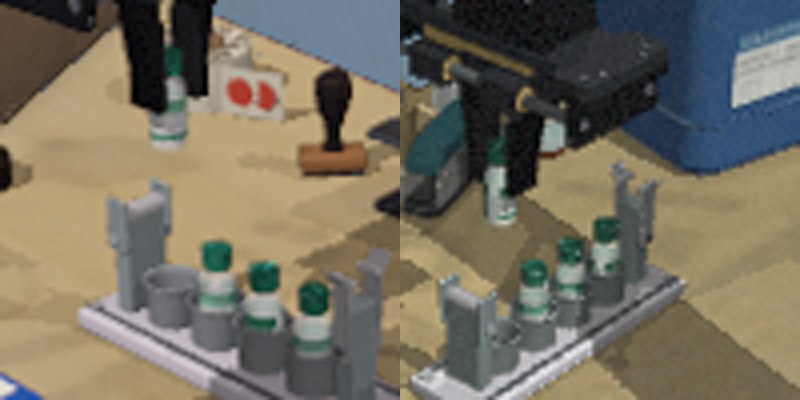

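View pics/w8.png

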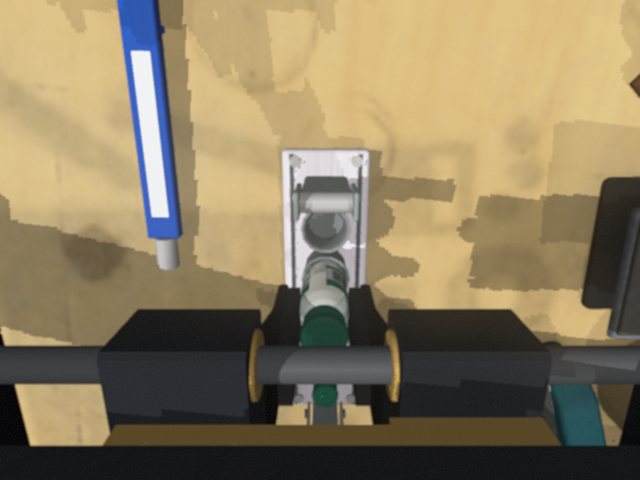

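>>> carry_out(deltas=[[[0, 0, 0, 0, 0, 0, 15], [0, 0, 0, 0, 0, 0, 15], [0, 0, 0, 0, 0, 0, 15], [0, 0, 0, 0, 0, 0, 15]]])

```text
clock: 20.02
position: [0.5545, 0.0707, 0.147]
orientation: [180.0, 0.0, 97.0]
force: [-0.1, -0.2, -0.4]
opening: 0.0196
```

```bash
python3 wp.py w9; python3 - <<'E'
import pickle
from h import *
st,f=pickle.load(open("pics/w9.pkl","rb"));c=wcam(f,st)
g=cv2.resize(f["frame"][190:310,270:380],None,fx=5.4,fy=5.4,interpolation=cv2.INTER_CUBIC);cv2.imwrite("pics/cup2.png",g)
h=cv2.cvtColor(f["frame"],cv2.COLOR_BGR2HSV)
P=st["position"]
def el(cx,cy,rad,z,col):
    pts=np.array([(proj(c,[cx+rad*np.cos(t),cy+rad*np.sin(t),z])-[270,190])*5.4 for t in np.linspace(0,6.28,60)]).astype(int);cv2.polylines(g,[pts],False,col,1)
el(.5546,.0727,.017,.038,(0,0,255));el(.5546,.0727,.0122,.038,(0,128,255))
el(P[0]-.000122*1,P[1]+.001,.0105,P[2]-.0275,(255,0,0))
cv2.imwrite("pics/cup3.png",cv2.hconcat([g[:,:]]))
E
```

```text
20.025 [0.55452724 0.07073403 0.1470155 ] [1.79999993e+02 1.94321080e-03 9.69876222e+01] [-0.13414543 -0.18533292 -0.42953559] 0.01964619917276063 0.07388728406968514 [ 14.0118211   24.18754739 -32.90401934 106.99588708  16.0887484
  53.44413807 -19.29829438]
```

View pics/cup3.png

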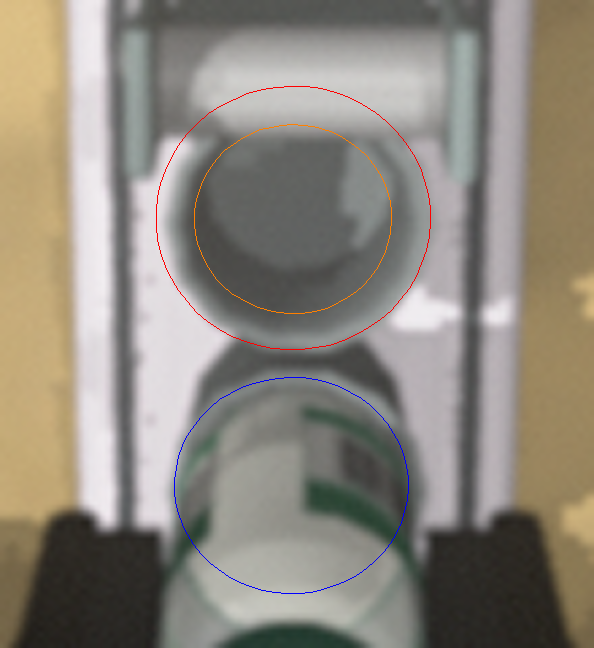

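View pics/cup2.png

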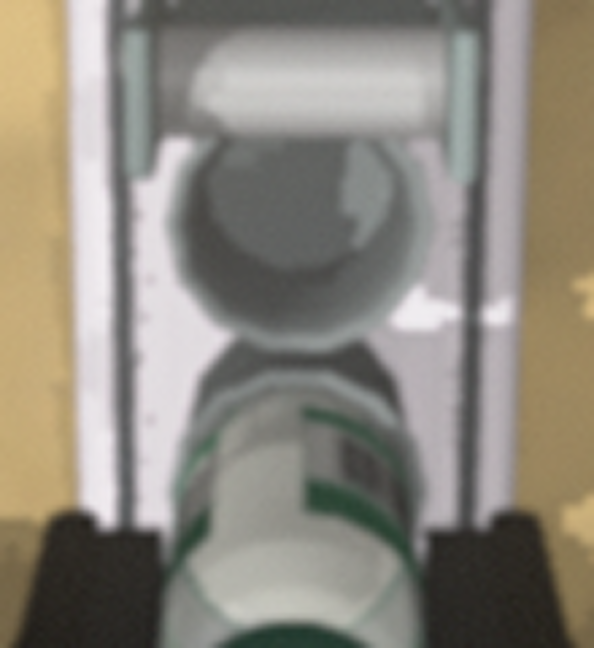

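>>> carry_out(deltas=[[[0, 0, 0, 0.5, 0, 20, 15], [0, 0, 0, 0, 0, 25, 15], [0, 0, 0, 0, 0, 20, 15], [0, 0, 0, 0, 0, 10, 15], [0, 0, 0, 0, 0, 0, 15], [0, 0, 0, 0, 0, 0, 15], [0, 0, 0, 0, 0, 0, 15]]])

```text
clock: 20.95
position: [0.5551, 0.0713, 0.0729]
orientation: [179.9, 0.0, 97.0]
force: [-0.2, -0.3, -0.8]
opening: 0.02
```

```bash
python3 c2.py q4 270 190 300 180
```

```text
20.95 [0.55506119 0.07133212 0.07287281] [1.79905925e+02 7.16343469e-03 9.69811163e+01] [-0.1615692  -0.2545587  -0.83875866] 0.02001634403740072
```

View pics/q4.png

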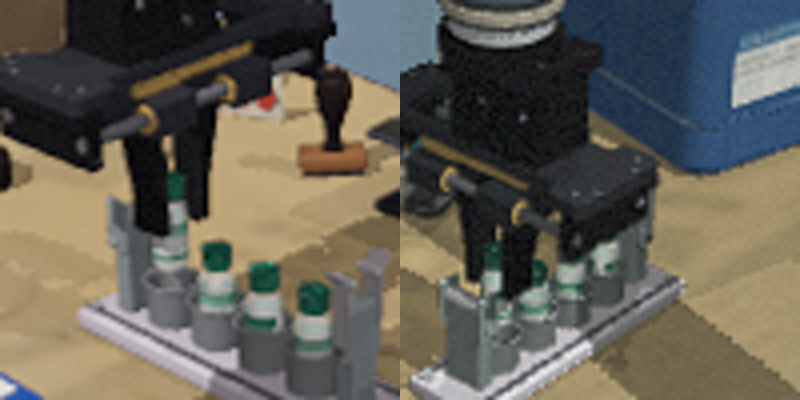

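Vial foot is just over the empty cup. Slow insertion now.

>>> carry_out(deltas=[[[0, 0, 0, 0, 0, 4, 15], [0, 0, 0, 0, 0, 4, 15], [0, 0, 0, 0, 0, 4, 15], [0, 0, 0, 0, 0, 4, 15], [0, 0, 0, 0, 0, 4, 15], [0, 0, 0, 0, 0, 0, 15]]])

```text
clock: 21.8
position: [0.5542, 0.0711, 0.0516]
orientation: [-180.0, 0.0, 97.0]
force: [-0.0, 0.3, 0.0]
opening: 0.02
```

>>> carry_out(deltas=[[[0, 0, 0, 0, 0, 3, 15], [0, 0, 0, 0, 0, 3, 15], [0, 0, 0, 0, 0, 2, 15], [0, 0, 0, 0, 0, 0.5, 15], [0, 0, 0, 0, 0, 0, 15]]])

```text
clock: 22.42
position: [0.5545, 0.0712, 0.0435]
orientation: [180.0, 0.0, 97.0]
force: [-0.1, -0.5, 0.4]
opening: 0.0195
```

```bash
python3 c2.py q5 270 190 300 180
```

```text
22.425 [0.55448837 0.07119081 0.04354284] [1.79998208e+02 4.80120577e-03 9.69846507e+01] [-0.07151497 -0.47274798  0.37017194] 0.019480369419014855
```

View pics/q5.png

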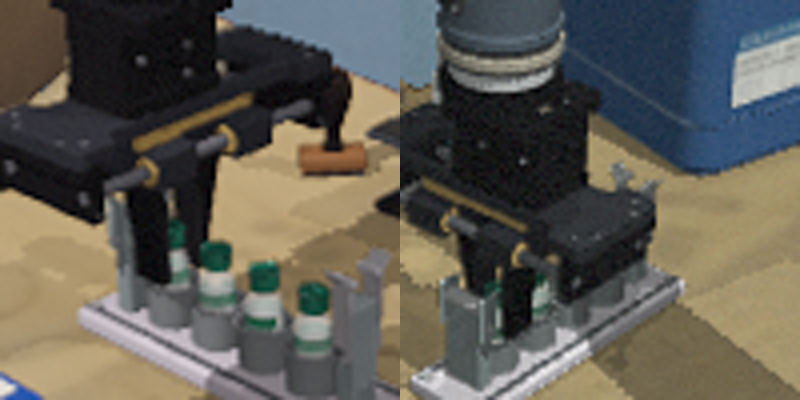

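>>> carry_out(deltas=[[[0, 0, 0, 0, 0, 0.5, 15], [0, 0, 0, 0, 0, 0, 24], [0, 0, 0, 0, 0, 0, 34], [0, 0, 0, 0, 0, 0, 40], [0, 0, 0, 0, 0, 0, 40], [0, 0, 0, 0, 0, -10, 40], [0, 0, 0, 0, 0, -30, 40], [0, 0, 0, 0, 0, -50, 40], [0, 0, 0, 0, 0, -50, 40], [0, 0, 0, 0, -30, -50, 40]]])

```text
clock: 23.78
position: [0.5258, 0.0678, 0.2355]
orientation: [179.9, -0.1, 97.0]
force: [0.2, -0.4, 1.2]
opening: 0.0398
```

>>> carry_out(deltas=[[[0, 0, 0, 0, -20, -10, 40], [0, 0, 0, 0, 0, 0, 40], [0, 0, 0, 0, 0, 0, 40], [0, 0, 0, 0, 0, 0, 40]]])

```text
clock: 24.28
position: [0.505, 0.0651, 0.2422]
orientation: [-179.9, -0.0, 97.0]
force: [0.7, -0.5, -0.2]
opening: 0.04
```

```bash
python3 c2.py q6 270 190 300 180; python3 wp.py w10; python3 td.py 9; sed -i 's/0.052/0.067/' cap.py; python3 cap.py w10
```

```text
24.275 [0.50504142 0.06511166 0.24224751] [-1.79926770e+02 -3.42932039e-02  9.69814239e+01] [ 0.69874608 -0.47566939 -0.15682205] 0.03995458826672312
24.375 [0.5049815  0.06518194 0.24227307] [-1.79925223e+02 -3.57665291e-02  9.69891571e+01] [ 0.43563596  0.56086059 -0.50210966] 0.039977295377326964 0.2677938781103513 [ 18.90452849  13.61117977 -36.30918262 106.97775973   8.9976295
  62.34260056 -13.85322149]
[385.  208.6] [376 199  20  21 303] [0.5543 0.0727 0.067 ]
[383.8 250.7] [375 242  19  19 295] [0.5593 0.0366 0.067 ]
```

View pics/q6.png

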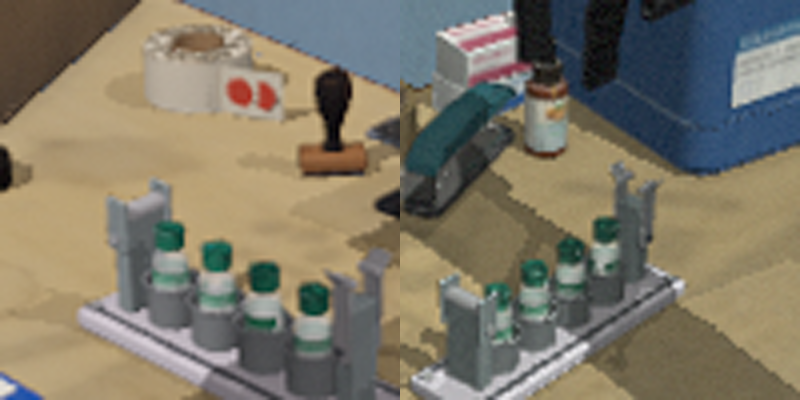

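View pics/w10.png

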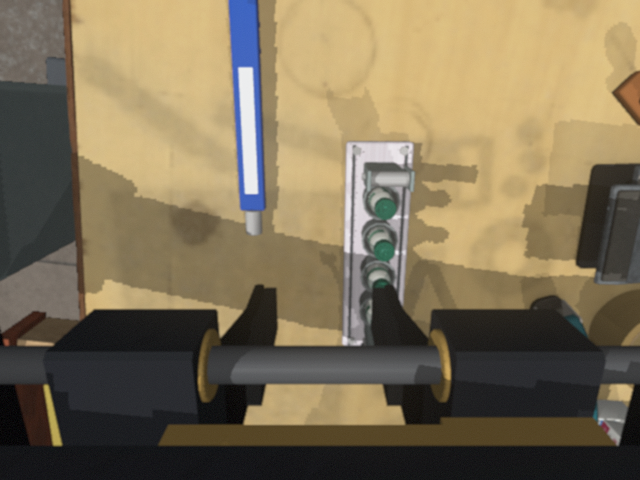

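View pics/td_side9.png

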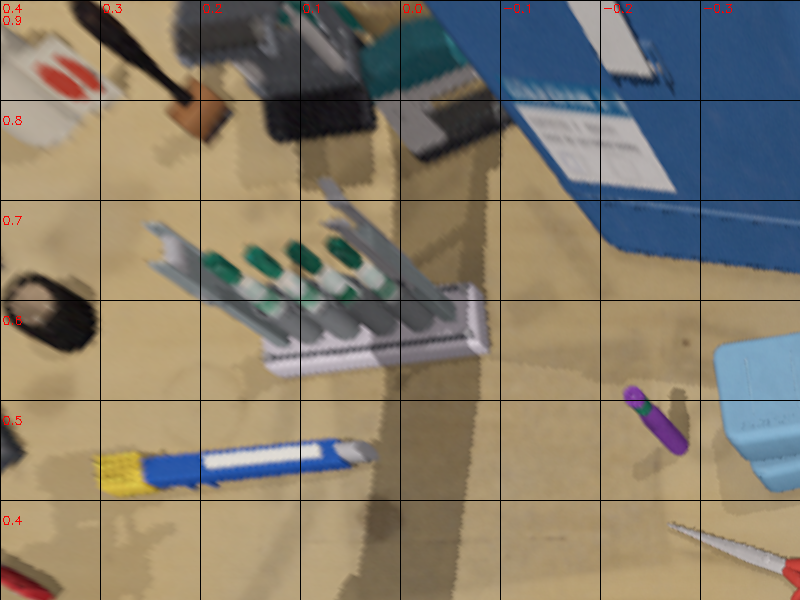

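```bash
python3 -c "
from rig import r
print(r.close_job())"
```

```text
the job is handed in; nothing more can be done
None
```

I levered the bar out of its catch, laid it on the table, put the spare vial in the empty cup next to the fulcrum post, and handed the job in. My last clock reading was about 24 s of the 58 s allowed. No verdict came back.

- **Levering:** I pressed the yellow tab down about 17 mm with the fingers shut. The side view showed the pin well above the jaws and the bar still on the cross-rod. After I let go, the pin rested on top of the jaws. The wrist force read only about 0.2 N at the bottom of the press, close to its noise, so contact there rests on the picture.
- **Bar:** I gripped it near its centre of mass, lifted it straight off and laid it on the table in front of the rack, at about x 0.43, y 0.13. The last views show it flat, let go and clear of the rack.
- **Vial:** It went in with no contact force I could see. Its cap measured (0.554, 0.073), within about 0.5 mm of where I had placed the cup axis. It stands as high as the other three and about 36 mm from its neighbour, which matches the cup spacing.
- **Bystanders and other vials:** The three rack vials stayed in their cups and the purple look-alike was not touched. The tape and stamp look the same in the side views before and after. Only parts of the calculator and marker were in the last views, and those parts look the same too.

**Measurements that disagreed:**
- The fixed cameras' rays for the tab missed each other by 6 mm, so I used the wrist camera. Its two views put the tab top at 88.4 mm, against 90 mm in the text.
- The cup's height was not measured from two views. I took the text's rim height, and the rim drawn at it matched the picture to about 1 mm.

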